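# Press a spice jar into the V of a label press

## Robot

A 6-joint arm with a two-finger parallel gripper is mounted at the origin on a cart in front of the work surface, level with it; the furniture and walls round the work are solid. World frame = base frame: x ahead of the robot, y to its left, z up, the work surface at z = 0. Lengths are in m, angles in degrees, forces in N, time in s.
With the tool pointing down it reaches from about 0.375 to 0.75 m from the base axis. Payload 9 kg.
Tool frame: the origin (TCP) lies where the fingers leave the gripper's body, on its centre line; the fingertips stand 73 mm ahead of it and the grasp point (between the pads) lies 54 mm ahead of it (robot.tip_reach is the distance from the TCP to the fingertips, in m); z points along the fingers, y is the line along which they close (so a half turn about z gives the same grasp; the last joint's range is limited). The gripper opens to 85 mm and grips with 20 to 120 N. Pads are 22 mm wide; open, the fingers measure 114 mm over their backs; the gripper's body (76 mm by 85 mm) begins 54 mm behind the grasp point. The pads swing forward as they close: fully open they stand 13 mm farther back than shut.
Start: joints at [-77.332, 5.964, 5.575, 89.605, 0, 77.527], TCP at [0.255, -0.543, 0.304] pointing down, gripper open.
Joint ranges: [-171.21, 171.21], [-48.23, 106.86], [-62.78, 66.21], [-105.2, 120.99], [-86.42, 89.51], [-180, 180]. Speed limits (degrees/s): [127.2, 127.2, 147.25, 180, 180, 180].

## Interface

Orientations are given as [roll, pitch, yaw] about the fixed x, y, z axes, in that order (R = Rz(yaw) Ry(pitch) Rx(roll)).
In Python, from plant import robot gives the robot as it stands. Calls block until the motion is done:
- robot.move_pose(position, orientation): joint-space move of the TCP to a pose.
- robot.line_to(position, vel=0.15, rotation=None, guard=None): straight line of the TCP; rotation=None keeps the orientation; vel is the mean speed in m/s. With guard (N) it stops when the force on the tool has changed by that much, and returns True; else False.
- robot.goto_joints(angles): joint-space move.
- robot.set_gripper(opening): finger opening in m; the grip force is fixed at half the most; returns when the fingers have stopped.
- robot.pause(seconds).
- robot.ik(position, orientation): joint angles nearest the present ones, or None.
- robot.observe(): the state.
- robot.grab_frame(name): name is "scene" or "top" or "wrist"; returns the picture (384x512x3 uint8, blue, green, red); there is no depth.
- robot.get_calibration(name): a dict with "vertical_fov" (degrees; the focal length in pixels is half the picture's height over the tangent of half this angle, whatever the lens; pixels are square), "cx", "cy" (the principal point, pixels), "rvec" (rotation vector, rad) and "tvec" (3), from world to camera coordinates, as OpenCV has them. Camera axes: x right, y down, z forward; pixel columns grow to the right and rows downward; lengths in m; the calibration is good to about 2 mm. A picture is of the moment at which its call begins: read the wrist's pose just before it. get_calibration takes no time and is no camera call; for the wrist camera it gives the pose at the moment of the call.
A pose or a line that the arm cannot do raises robot.IKError and nothing moves.
- robot.job_done(): hands the job in; it is judged then, once.
The state is a dict: "time": time; "q": joint angles; "qvel": joint speeds; "joint_torque": joint torques, N m; "tool_pos": TCP position; "tcp_rot": TCP orientation; "ft_force": force on the tool from outside, world axes, zero at the start; "torque": the same for the moment, N m; "gripper_width": finger opening in m; "gripper_force": force on a finger pad.
Only numpy, scipy, OpenCV 4.12 (cv2) and the standard library are available. Lean on these libraries where they do the work, as an engineer would, in place of code of your own. Each camera call takes 0.05 s, during which the arm holds its last target. There are 200 camera calls.

## Task

Pick up the spice jar with the black label from its rest and lay it in the V-shaped cradle of the label press, its cap towards the red-striped end and the middle of its glass over the label pad. Press it straight down so that it bears on both sloping faces of the V and the sprung cradle sinks until the jar pushes the label pad down a few millimetres; finish while still holding the jar pressed down there. Leave the jar with the white label and everything else where it stands.

Things in the scene. Friction and masses are not known exactly. Their poses are not given: they have to be found in the camera images.
- jar_black: Spice jar with a black label and a black-brown cap: a cylinder 41 mm in diameter and 105 mm long, about 0.11 kg, glass up to 84 mm and the cap beyond. It lies with its long axis level on two wooden rails. Origin: centre of its bottom; its z axis runs along the jar from bottom to cap.
- jar_black_middle (a point): Point on the jar's axis, 48 mm from its bottom: the middle of the jar, good to grip. The jar at the start lies with this point 31 mm above the worktop (underside 11 mm above it) and its fingers' space is free on both long sides.
- jar_black_cap (a point): Point on the jar's axis inside the cap, 95 mm from the bottom.
- jar_white: Spice jar of the same size with a white label, lying on the other rest. Leave it alone. Origin: centre of its bottom; z axis towards its cap.
- jar_white_middle (a point): Point on the white-labelled jar's axis, 48 mm from its bottom.
- press: Label press: fixed grey base 92 x 150 x 12 mm (x, y, z) on the worktop, with a red stripe across its +y end. Origin: centre of its underside, z up; the V runs along its y axis. It carries the sprung white cradle and, in the middle, the label pad.
- press_pad (a point): Point fixed to the press base, 66 mm above the worktop, over the middle of the pad: where the jar's middle point lies when the jar just rests in the V with the cradle up. The right press has the jar's middle about 9 mm (8 to 12 mm) straight below this point.
- press_red_end (a point): Middle of the red stripe on the base, at the +y end of the press, 66 mm from its centre; the cap goes to this side.
- press_v (a point): Point fixed to the press base at the foot of the V, 30 mm below the press_pad point. The V has blue 45 degree face strips on its near (-x) and far (+x) side, a 90 degree V: each face touches the jar 14.4 mm to the side of and 14.4 mm below its axis, and ends 20 mm to the side, 9 mm below the axis. A jar held 1 to 2 mm off to one side bears on one face only, and is then pushed sideways.
- cradle (a joint): The white cradle: two V blocks 18 mm long, centred 35 mm either side of the pad along y; the 52 mm between is open for fingers, over rails 32 mm below the jar's axis. How far the cradle is pushed down, 0 (up) to 0.012 m (stop). Spring: about 2 N at the start, plus 0.8 N per mm; it does not sink under the jar's weight alone.
- pad (a joint): How far the label pad (24 x 30 mm, white paper label on top) is pushed down, 0 to 0.008 m. The jar meets it after the cradle has sunk 6 mm; spring 1.2 N plus 0.6 N per mm (about 12 N in all on the jar with the cradle 9 mm down).
- honey_jar: Bystander: honey jar 71 mm in diameter, 110 mm high; origin at its underside.
- salt_shaker: Bystander: glass salt shaker 44 mm in diameter, 90 mm high; origin at its underside.
- mug: Bystander: white mug 86 x 119 x 101 mm; origin at its underside.
- lemon: Bystander: lemon 78 x 55 x 56 mm; origin at its underside.
- tin: Bystander: small food tin 75 mm in diameter, 58 mm high; origin at its underside.
- rest_a: Fixed wooden rest under the black-labelled jar: board 70 x 120 x 7 mm with two round rails along its y axis, 8 mm thick, 24 mm apart, tops 14 mm above the worktop. Origin: centre of its underside.
Mind the look-alikes: they are no part of the job. Leave any blue look-alike of the jar_black alone.

How it is judged:
By the outcome, as a careful person would: the job done as asked, in the order asked, and still so for the second after the job is handed in, while the arm keeps its last pose, push and grip.
It also fails if it takes over 42 s, if anything falls off the work surface, if the arm or the gripper's body presses on something with over 40 N, if the wrist force passes 120 N, or if a joint passes its speed limit or range.

## Working session

There is one attempt and no reset: what is moved stays moved. The work goes in short steps, each a Python script; the robot and the scene stay as the last script left them, time stands still between calls to the robot, and variables do not carry over. Pictures are saved under pics/ and viewed, at most 10 in all, crops included, and the job is handed in when it is done.

```bash
mkdir -p pics; ls
cat > h.py <<'E'
import numpy as np, cv2
from plant import robot
def cal(n):
    c=robot.get_calibration(n); f=192/np.tan(np.radians(c["vertical_fov"])/2)
    K=np.array([[f,0,c["cx"]],[0,f,c["cy"]],[0,0,1.]]); R=cv2.Rodrigues(np.array(c["rvec"],float))[0]
    return K,R,np.array(c["tvec"],float).ravel(),c
def ray(C,uv):
    K,R,t,_=C; uv=np.atleast_2d(uv).astype(float)
    d=np.c_[uv,np.ones(len(uv))]@np.linalg.inv(K).T@R
    return -R.T@t,d
def onplane(C,uv,z):
    o,d=ray(C,uv); return o+d*((z-o[2])/d[:,2])[:,None]
def proj(C,P):
    K,R,t,_=C; p=(np.atleast_2d(P)@R.T+t)@K.T; return p[:,:2]/p[:,2:]
E
python3 - <<'E'
from h import *
ims=[]
for n in("scene","top"):
    im=robot.grab_frame(n); cv2.imwrite(f"pics/{n}0.png",im); print(n,cal(n)[3]); ims.append(im)
    np.save(f"pics/{n}0.npy",im)
s=robot.observe(); print(s["time"],s["tcp_rot"],s["tool_pos"])
E
```

```text
pics
scene {'vertical_fov': 52.93041352793344, 'cx': 255.83889525949468, 'cy': 186.79664912195858, 'rvec': array([ 2.0072917 , -0.52673483,  0.32460796]), 'tvec': array([-0.48731248,  0.20565089,  0.91664304])}
top {'vertical_fov': 57.06424436401227, 'cx': 254.91113512528148, 'cy': 193.87418382030023, 'rvec': array([ 2.14889686, -2.09409149,  0.18853633]), 'tvec': array([-0.00138935,  0.56425292,  1.09397179])}
0.1 [-1.79936081e+02 -1.53414937e-02  2.51436812e+01] [ 0.25487866 -0.54294006  0.30322388]
```

View pics/scene0.png

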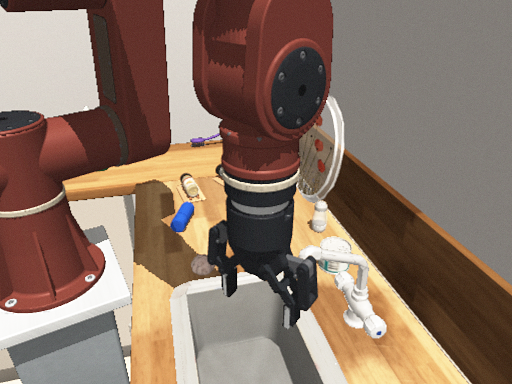

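View pics/top0.png

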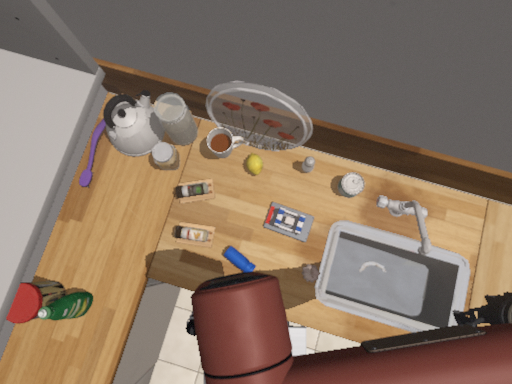

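The scene view is mostly blocked by the arm. In the top view there are two rests with jars, at (195,190) and (193,234). A blue look-alike lies at (239,260), and the press is at (289,221) with its red stripe near (270,215). Next is an enlarged crop to choose between the jars.

Run:
```python
import cv2
im=cv2.imread("pics/top0.png")[165:275,165:325]
cv2.imwrite("pics/crop0.png",cv2.resize(im,None,fx=5,fy=5,interpolation=cv2.INTER_CUBIC))
```

```text
(no output)
```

View pics/crop0.png

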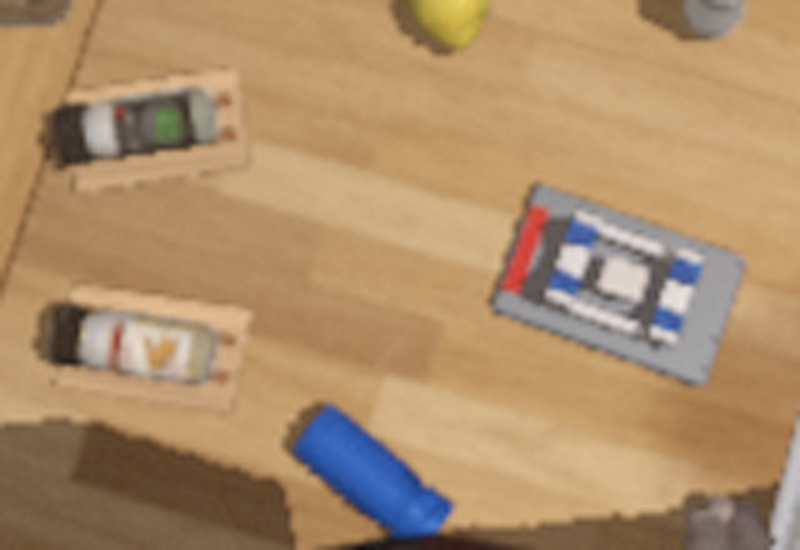

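Candidates for the black-labelled jar, in top-view pixels:
- **(193,190):** dark label with a green and red print and a black-brown cap, on the upper rest. This one fits the description.
- **(191,234):** white label, to be left alone.
- **(239,260):** blue look-alike, to be left alone.

The crop confirms the first. Next I'll get coarse positions and move the wrist camera over the jar and the press.

Run:
```python
from h import *
C=cal("top")
for n,p,z in [("capend",(50,135),.031),("bottom",(213,118),.031),("red",(525,250),.012),("pad",(622,279),.03),("base far",(725,322),.012)]:
    uv=np.array(p)/5+[165,165]-.4
    print(n,onplane(C,uv,z)[0].round(4))
W=cal("wrist"); R=W[1]; s=robot.observe(); print("wristcam pos",-R.T@W[2]-s["tool_pos"],"axes\n",R.round(3), W[3]["vertical_fov"])
from scipy.spatial.transform import Rotation as Ro
T=Ro.from_euler("xyz",s["tcp_rot"],degrees=True).as_matrix()
print("cam in tool",T.T@(-R.T@W[2]-s["tool_pos"]),(R@T).round(3).tolist())
```

```text
capend [0.5689 0.2796 0.031 ]
bottom [0.5832 0.1722 0.031 ]
red [ 0.5028 -0.0371  0.012 ]
pad [ 0.4831 -0.1001  0.03  ]
base far [ 0.4584 -0.1698  0.012 ]
wristcam pos [0.06494566 0.03065593 0.07006787] axes
 [[ 0.425 -0.905 -0.001]
 [-0.868 -0.408  0.282]
 [-0.255 -0.118 -0.96 ]] 67.22777801129787
cam in tool [ 0.07183589 -0.00023453 -0.07004842] [[-0.0, 1.0, 0.0], [-0.959, -0.0, -0.282], [-0.282, -0.0, 0.959]]
```

Run:
```python
from h import *
p=robot.observe()["tool_pos"]
robot.line_to([p[0],p[1],0.40],vel=.25)
print(robot.observe()["time"])
robot.move_pose([0.483,-0.10,0.36],[180,0,72-180])
robot.move_pose([0.483,-0.10,0.25],[180,0,72-180])
def snap(n):
    C=cal("wrist"); im=robot.grab_frame("wrist"); cv2.imwrite(f"pics/{n}.png",im)
    np.savez(f"pics/{n}.npz",K=C[0],R=C[1],t=C[2],im=im)
robot.pause(.2); snap("wp"); print(robot.observe()["time"],robot.observe()["tool_pos"])
robot.move_pose([0.576,0.228,0.25],[180,0,97.6-180])
robot.pause(.2); snap("wj"); print(robot.observe()["time"],robot.observe()["tool_pos"],robot.observe()["q"])
```

```text
0.6333
4.0 [ 0.48386393 -0.10046919  0.25212122]
5.5333 [0.57624742 0.22701016 0.25022128] [ 9.42486510e+00  9.08805973e+00  3.37280534e+00  8.42673331e+01
 -4.24350294e-03 -8.80841750e+01]
```

View pics/wp.png

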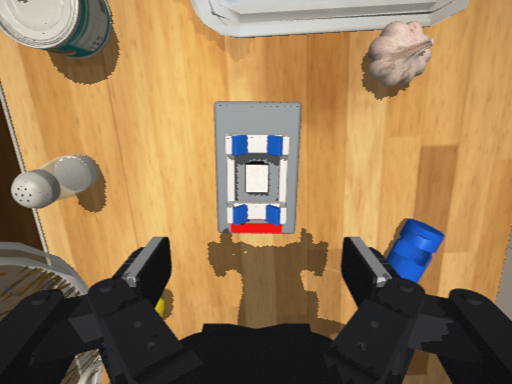

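View pics/wj.png

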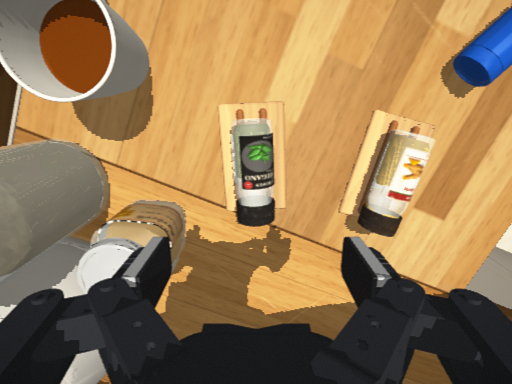

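The wrist picture of the press shows the base at (257,165), the red stripe at (257,228), the white pad at (257,178) and the four blue faces around the pad. The second shows the black-label jar at (255,175) with its cap end at (256,212), and the white-label jar at (395,185). The space beside the black jar is free. Now I'll measure both.

```bash
cat >> h.py <<'E'
def load(n):
    d=np.load(f"pics/{n}.npz"); return (d["K"],d["R"],d["t"],None),d["im"]
def blobs(m,amin=40):
    cs=cv2.findContours(m.astype(np.uint8),cv2.RETR_EXTERNAL,cv2.CHAIN_APPROX_NONE)[0]
    return sorted([c for c in cs if cv2.contourArea(c)>amin],key=cv2.contourArea,reverse=True)
def press(C,im,box=(200,90,310,245)):
    x0,y0,x1,y1=box; sub=im[y0:y1,x0:x1]; hsv=cv2.cvtColor(sub,cv2.COLOR_BGR2HSV); H,S,V=cv2.split(hsv)
    cen=lambda c:np.array([cv2.moments(c)[k] for k in("m10","m01")])/cv2.moments(c)["m00"]+[x0,y0]
    red=blobs(((H<8)|(H>172))&(S>150)&(V>80)); r=cv2.minAreaRect(red[0]); print("red",np.array(r[0])+[x0,y0],r[1:],onplane(C,np.array(r[0])+[x0,y0],.012)[0])
    bl=blobs((H>100)&(H<125)&(S>120)); b=[onplane(C,cen(c),.052)[0] for c in bl[:4]]
    print("blue n",len(bl),[cen(c).round(1).tolist() for c in bl[:4]]); print(np.round(b,4), "mean",np.mean(b,0))
    base=blobs((S<60)&(V>60)&(V<190)|((S>100)&(H>100)&(H<125))|((H<8)|(H>172))&(S>150)|(V>190)&(S<60)|(V<60))[0]
    rb=cv2.minAreaRect(base); bp=onplane(C,cv2.boxPoints(rb)+[x0,y0],.012); print("base",rb,bp.round(4).tolist(),"mean",bp.mean(0))
E
python3 - <<'E'
from h import *
C,im=load("wp"); press(C,im)
C,im=load("wj"); x0,y0,x1,y1=215,100,300,232; sub=im[y0:y1,x0:x1]; H,S,V=cv2.split(cv2.cvtColor(sub,cv2.COLOR_BGR2HSV))
cap=blobs(V<60); 
for c in cap[:3]:
    r=cv2.minAreaRect(c); print("dark",np.array(r[0])+[x0,y0],r[1:],cv2.boundingRect(c)); 
# jar silhouette: per row, extents of non-wood
wood=(H>8)&(H<25)&(S>70)&(V>110)
for y in range(118-y0,y1-y0-2,5):
    xs=np.where(~wood[y,12:70])[0]+12
    if len(xs): print(y+y0,xs.min()+x0,xs.max()+x0,end=" | ")
E
```

```text
red [256.  227.5] ((9.0, 50.0), 90.0) [ 0.50541056 -0.03691858  0.012     ]
blue n 4 [[239.0, 144.8], [274.5, 145.2], [239.5, 214.2], [272.5, 214.6]]
[[ 0.489  -0.1385  0.052 ]
 [ 0.4575 -0.1279  0.052 ]
 [ 0.511  -0.0726  0.052 ]
 [ 0.4797 -0.0621  0.052 ]] mean [ 0.48431809 -0.10025904  0.052     ]
base ((56.28437805175781, 77.0247802734375), (86.2833480834961, 131.1956787109375), 0.795723557472229) [[0.556, -0.0473, 0.012], [0.5028, -0.1847, 0.012], [0.4187, -0.1561, 0.012], [0.4602, -0.0147, 0.012]] mean [ 0.48441238 -0.10069833  0.012     ]
dark [254.87754059 212.606987  ] ((25.21600914001465, 37.62434005737305), 86.72950744628906) (21, 99, 38, 27)
dark [255.50000381 143.        ] ((15.02506160736084, 32.040199279785156), 84.2894058227539) (25, 35, 32, 18)
dark [249.59999847 174.30000305] ((29.06888198852539, 19.677398681640625), 26.56505012512207) (26, 59, 27, 24)
118 253 256 | 123 234 270 | 128 233 269 | 133 232 271 | 138 231 272 | 143 231 272 | 148 232 272 | 153 232 272 | 158 232 272 | 163 233 273 | 168 233 273 | 173 234 273 | 178 234 273 | 183 235 273 | 188 236 271 | 193 237 271 | 198 238 272 | 203 236 274 | 208 236 274 | 213 236 273 | 218 237 273 | 223 240 269 |
```

Run:
```python
from h import *
C,im=load("wj")
a=onplane(C,[[251.5,143],[253.5,178],[254.6,213]],.031); print(a.round(4)); d=a[2]-a[0]; print("yaw",np.degrees(np.arctan2(d[1],d[0])))
u=d/np.linalg.norm(d); 
t=onplane(C,[[255,226],[254.3,199]],.0505); print("capend,capstart", (t-a[0])@u, t.round(4))
b=onplane(C,[[250.5,121],[250.5,121]],.0505); print("bottom",(b-a[0])@u)
print(im[112:132,247].tolist()[::2])
for s in [0]: 
    m=a[0]+u*(((t-a[0])@u)[0]-.105+.048); print("mid from capend",m); m=a[0]+u*(((t-a[0])@u)[1]-.036); print("from capstart",m)
cv2.imwrite("pics/cj.png",cv2.resize(im[95:245,190:320],None,fx=4,fy=4,interpolation=cv2.INTER_NEAREST))
```

```text
[[0.5852 0.194  0.031 ]
 [0.5786 0.2295 0.031 ]
 [0.5725 0.2676 0.031 ]]
yaw 99.78885729878544
capend,capstart [0.08121522 0.05242937] [[0.5712 0.274  0.0505]
 [0.5756 0.2456 0.0505]]
bottom [-0.02249765 -0.02249765]
[[140, 213, 249], [138, 212, 249], [137, 212, 249], [160, 223, 250], [198, 225, 237], [173, 198, 218], [161, 188, 191], [157, 183, 181], [157, 188, 185], [156, 187, 183]]
mid from capend [0.5810736  0.21789312 0.031     ]
from capstart [0.58239733 0.21022062 0.031     ]
```

View pics/cj.png

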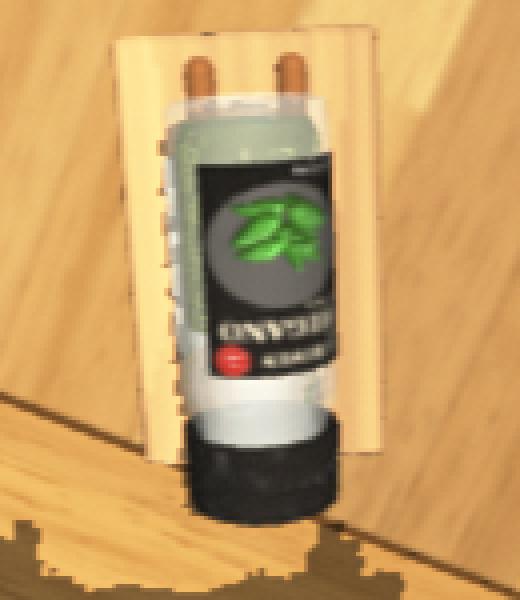

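The jar's ends are consistent: cap end at row 225.7, cap start at row 206.5, bottom at row 118.7, which gives 105 mm in length. Its middle is at about (0.580, 0.218), with the axis at about 99.8°. Now the grasp.

Run:
```python
from h import *
def st(m): s=robot.observe(); print(m,round(s["time"],2),s["tool_pos"].round(4),s["tcp_rot"].round(2),s["ft_force"].round(2),round(s["gripper_width"],4),round(float(np.max(s["gripper_force"])),1))
yaw=99.8-180
robot.move_pose([.5804,.2178,.20],[180,0,yaw]); robot.set_gripper(.065); st("above")
hit=robot.line_to([.5804,.2178,.086],vel=.1,guard=6); st(f"down {hit}")
if not hit:
    robot.set_gripper(0.0); robot.pause(.3); st("closed")
    robot.line_to([.5804,.2178,.20],vel=.1); robot.pause(.3); st("up")
    C=cal("wrist"); im=robot.grab_frame("wrist"); cv2.imwrite("pics/held.png",im); np.savez("pics/held.npz",K=C[0],R=C[1],t=C[2],im=im)
```

```text
above 6.19 [0.5809 0.2181 0.2014] [-179.89    0.    -80.2 ] [-0.62  0.11 -1.22] 0.0649 0.0
down False 7.48 [0.581  0.2179 0.0869] [-179.92   -0.    -80.2 ] [-0.02  0.18 -0.32] 0.0652 0.0
closed 8.13 [0.5804 0.2178 0.087 ] [-1.7999e+02 -1.0000e-02 -8.0190e+01] [-3.78 -0.62  7.06] 0.0392 60.1
up 9.72 [0.5803 0.2178 0.1997] [179.97   0.   -80.2 ] [ 0.5   0.03 -1.89] 0.0392 60.3
```

View pics/held.png

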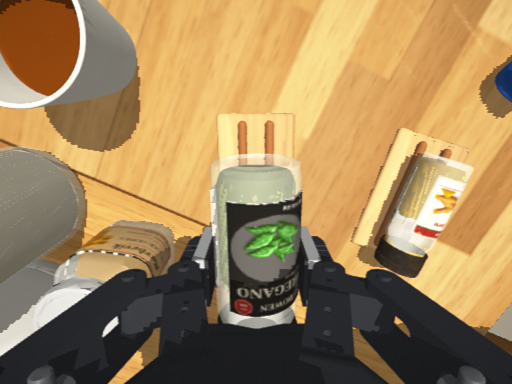

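The jar is held squarely between the fingers, width 39.2 mm, with its bottom end at about rows 153–165 and edges at columns 211 and 301. The white-label jar at (415,215) is untouched. I'll check how the jar sits in the hand and calibrate the wrist camera sideways from it.

Run:
```python
from h import *
C,im=load("held")
from scipy.spatial.transform import Rotation as Ro
T=Ro.from_euler("xyz",[179.97,0,-80.2],degrees=True).as_matrix(); p=np.array([.5803,.2178,.1997])
for h in(.052,.056,.060):
    th=np.radians([0,90,180,270]); P=np.array([[.048,.0205*np.sin(a),h-.0205*np.cos(a)] for a in th]) # top,right,bottom,left of bottom rim
    print(h,proj(C,P@T.T+p).round(1).tolist())
g=cv2.GaussianBlur(im[100:320,195:320],(0,0),.7)
cv2.imwrite("pics/ch.png",cv2.resize(im[140:330,190:325],None,fx=4,fy=3.1,interpolation=cv2.INTER_NEAREST))
gr=cv2.cvtColor(im,cv2.COLOR_BGR2GRAY).astype(float)
for y in(165,170,180,190,200,210,220):
    gx=np.abs(im[y].astype(float)[2:]-im[y].astype(float)[:-2]).sum(1)
    l=205+np.argmax(gx[204:220]); r=290+np.argmax(gx[289:312]); print(y,l,r,(l+r)/2)
```

```text
0.052 [[256.4, 171.0], [304.2, 160.3], [256.2, 152.6], [208.4, 160.3]]
0.056 [[256.4, 168.6], [302.7, 158.6], [256.2, 151.3], [209.8, 158.6]]
0.06 [[256.3, 166.4], [301.3, 157.0], [256.2, 150.1], [211.2, 157.0]]
165 219 300 259.5
170 211 290 250.5
180 217 294 255.5
190 214 300 257.0
200 210 302 256.0
210 214 301 257.5
220 213 301 257.0
```

View pics/ch.png

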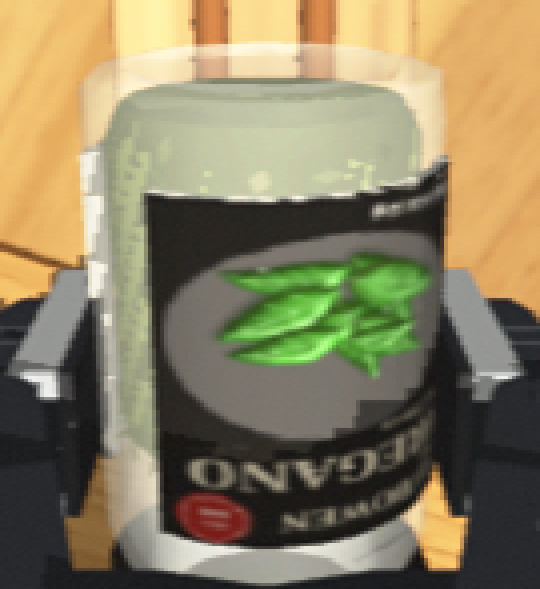

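Run:
```python
from h import *
def st(m): s=robot.observe(); print(m,round(s["time"],2),s["tool_pos"].round(4),s["tcp_rot"].round(2),s["ft_force"].round(2),round(s["gripper_width"],4))
robot.move_pose([.4844,-.1001,.20],[180,0,71.5-180]); robot.pause(.3); st("over")
robot.line_to([.4844,-.1001,.140],vel=.1); robot.pause(.4); st("low")
C=cal("wrist"); im=robot.grab_frame("wrist"); np.savez("pics/low.npz",K=C[0],R=C[1],t=C[2],im=im)
cv2.imwrite("pics/low.png",cv2.resize(im[60:300,120:390],None,fx=2.4,fy=2.4,interpolation=cv2.INTER_CUBIC))
```

```text
over 11.33 [ 0.4846 -0.0996  0.2   ] [ 179.99    0.   -108.43] [-0.26  0.85 -0.92] 0.039
low 12.48 [ 0.4845 -0.1002  0.1403] [-179.97   -0.   -108.5 ] [ 0.55 -0.16 -1.22] 0.0391
```

View pics/low.png

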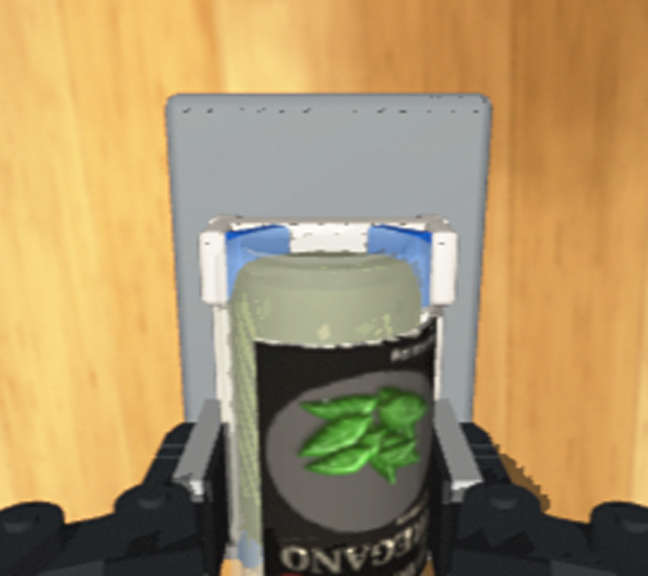

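The V block (edges 202/456, mid 329) and the base (167/490 at the top, 183/474 lower down, both mid 328.5) are centred on the gripper plane (about 328 in the crop) to within 0.3 mm, and the yaw agrees. Now I'll descend and press while watching the forces.

Run:
```python
from h import *
a=np.radians(71.5); yv=np.array([np.cos(a),np.sin(a),0]); xv=np.array([np.sin(a),-np.cos(a),0])
f0=robot.observe()["ft_force"]
def st(m): s=robot.observe(); f=s["ft_force"]-f0; print(m,round(s["time"],2),s["tool_pos"].round(4),s["tcp_rot"].round(2),"Fx,Fy,Fz press",round(f@xv,2),round(f@yv,2),round(f[2],2),"M",s["torque"].round(2),round(s["gripper_width"],4))
for z in(.126,.124,.122,.120,.118,.116,.1145):
    robot.line_to([.4844,-.1001,z],vel=.02); robot.pause(.25); st(z)
    s=robot.observe(); f=s["ft_force"]-f0
    if abs(f@xv)>6 or f[2]>18: break
```

```text
0.126 13.63 [ 0.4845 -0.1001  0.1261] [-179.99   -0.   -108.5 ] Fx,Fy,Fz press -0.89 -1.39 -0.1 M [ 0.05  0.03 -0.02] 0.0393
0.124 14.13 [ 0.4844 -0.1001  0.124 ] [-180.    -0.  -108.5] Fx,Fy,Fz press 0.1 -0.81 0.32 M [-0.05 -0.   -0.01] 0.0389
0.122 14.63 [ 0.4844 -0.1001  0.122 ] [-180.    -0.  -108.5] Fx,Fy,Fz press 0.28 -2.72 1.16 M [-0.06  0.03 -0.01] 0.0393
0.12 15.13 [ 0.4844 -0.1002  0.1201] [-179.99   -0.   -108.5 ] Fx,Fy,Fz press -1.05 -1.43 3.78 M [-0.08  0.16 -0.12] 0.0393
0.118 15.63 [ 0.4845 -0.1001  0.1181] [-179.98   -0.   -108.5 ] Fx,Fy,Fz press -0.14 -2.13 6.72 M [ 0.    0.08 -0.13] 0.0394
0.116 16.13 [ 0.4845 -0.1001  0.1162] [-179.98   -0.   -108.5 ] Fx,Fy,Fz press -1.43 -0.79 7.11 M [ 0.01  0.28 -0.15] 0.0388
0.1145 16.63 [ 0.4845 -0.1001  0.1149] [-179.98   -0.   -108.49] Fx,Fy,Fz press -2.72 -0.15 9.98 M [ 0.12  0.43 -0.13] 0.0389
```

```bash
cat > p.py <<'E'
from h import *
import sys
a=np.radians(71.5); yv=np.array([np.cos(a),np.sin(a),0]); xv=np.array([np.sin(a),-np.cos(a),0])
f0=np.array([0.,0,-1.3])
def st(m):
    F=[];P=[]
    for _ in range(10): robot.pause(.05); s=robot.observe(); F.append(s["ft_force"]-f0); P.append(s["tool_pos"])
    f=np.mean(F,0); print(m,round(s["time"],2),np.mean(P,0).round(5),"Fx,Fy,Fz",round(f@xv,2),round(f@yv,2),round(f[2],2),"sd",np.std(F,0).round(1),"M",s["torque"].round(2)); return f@xv
E
python3 - <<'E'
from p import *
c=np.array([.4844,-.1001,.1145]); st("now")
c[2]=.1120; robot.line_to(c,vel=.02); fx=st("pressed")
c[:2]-=.0003*xv[:2]*(1 if fx<-1 else 0); robot.line_to(c,vel=.02); st("nudged")
C=cal("wrist"); im=robot.grab_frame("wrist"); np.savez("pics/fin.npz",K=C[0],R=C[1],t=C[2],im=im)
cv2.imwrite("pics/fin.png",cv2.resize(im[60:300,120:390],None,fx=2.4,fy=2.4,interpolation=cv2.INTER_CUBIC))
E
```

```text
now 17.13 [ 0.48452 -0.10015  0.11495] Fx,Fy,Fz -2.54 0.3 9.52 sd [0.3 0.4 0.5] M [ 0.17  0.44 -0.16]
pressed 17.91 [ 0.48454 -0.10015  0.11275] Fx,Fy,Fz -4.04 -0.03 12.84 sd [0.6 0.4 0.4] M [ 0.28  0.75 -0.16]
nudged 18.66 [ 0.48448 -0.10014  0.11289] Fx,Fy,Fz -2.89 0.61 12.59 sd [0.5 0.5 0.5] M [ 0.21  0.53 -0.16]
```

View pics/fin.png

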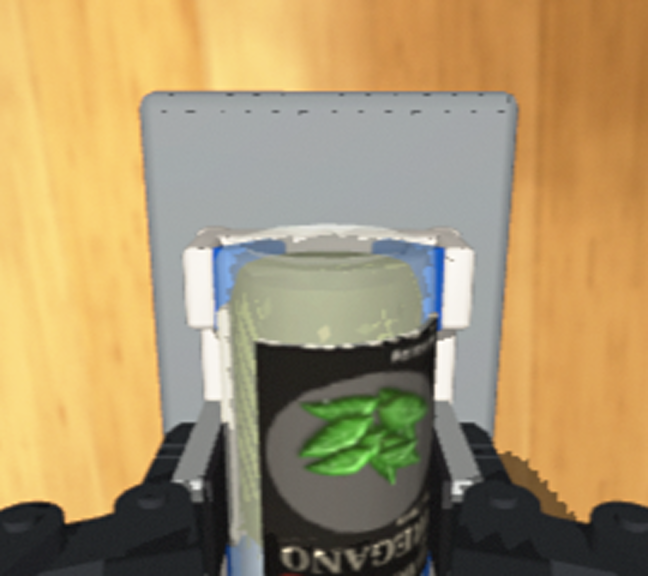

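Run:
```python
from p import *
c=np.array([.4844,-.1001,.1118]); c[:2]-=.0009*xv[:2]; robot.line_to(c,vel=.02); fx=st("nudge2")
if fx<-1.2: c[:2]-=.0004*xv[:2]; robot.line_to(c,vel=.02); fx=st("nudge3")
s=robot.observe(); print(s["tcp_rot"],s["gripper_width"],s["time"])
```

```text
nudge2 19.46 [ 0.48436 -0.10012  0.11295] Fx,Fy,Fz -0.67 0.72 12.3 sd [0.4 0.5 0.7] M [ 0.12  0.15 -0.17]
[-1.79874147e+02 -1.60542474e-03 -1.08498759e+02] 0.039068405476476595 19.4583
```

```bash
python3 -c "
from plant import robot
print(robot.job_done())"
```

```text
the job is handed in; nothing more can be done
None
```

The black-label jar is lying in the press's V with its cap towards the red end, held pressed down about 9 mm (about 12 N, sideways force under 1 N), and the job was handed in at about 19.5 s; no verdict came back.

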